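# Hold the heat sink against the sprung fence of a screwing jig

## Robot

A 7-joint arm with a two-finger parallel gripper is mounted at the origin on the work surface. World frame = base frame: x ahead of the robot, y to its left, z up, the work surface at z = 0. Lengths are in m, angles in rad, forces in N, time in s.
With the tool pointing down it reaches from about 0.4 to 0.85 m from the base axis. Payload 10.4 kg.
Tool frame: the origin (TCP) lies at the very end of the fingers, on their centre line; the grasp point (between the pads) lies manip.hold_point_z behind it (manip.hold_point_z is the distance from the TCP to the grasp point, in m); z points along the fingers, x is the direction in which the jaws open and shut, and the axes are right-handed (so a half turn about z gives the same grasp; the last joint's range is limited). The gripper opens to 85 mm and grips with 20 to 120 N. Pads are 22 mm wide; open, the fingers measure 114 mm over their backs; the gripper's body (76 mm by 85 mm) begins 54 mm behind the grasp point. The pads swing forward as they close: fully open they stand 13 mm farther back than shut.
Start: joints at [1.225, 0.332, -0.065, 1.46, 0.022, 1.35, -0.088], TCP at [0.198, -0.593, 0.231] pointing down, gripper open.
Joint ranges: [-2.6, 2.6], [-0.5, 2.12], [-1.47, 1.34], [0.16, 2.42], [-1.27, 4.41], [0.06, 2.06], [-2.6, 2.6]. Speed limits (rad/s): [2.22, 2.22, 2.79, 2.79, 3.14, 3.14, 3.14].

## Interface

Orientations are given as a unit quaternion [x, y, z, w].
In Python, from workcell import readout, camera, camera_info, manip gives the robot as it stands.
- The arm moves only by the tool play_rows, never from a script. Its argument "rows" is a list of rows, each a list of 3 entries, a list of its own where there are three numbers: the shift along the world's x, y, z in mm, then the turn, a rotation vector about the world's x, y, z in degrees, then the finger opening in mm, from 0 to 85.4. In form: [[[tx, ty, tz], [rx, ry, rz], fingers], ...]. A call has 1 to 12 rows; each row shifts and turns the commanded pose from where the row before left it; what a row does not reach is not made up. A row lasts 1/8 s, in which the tool goes at most 62.5 mm and 10.7 degrees, less where a joint would pass 70% of its speed; a pose out of reach is approached as far as the arm can. A call with a gripper value outside its range is refused whole. The fingers move at their own pace and stop on an object; "force" is the grip in N (left out, the last holds). Time passes only in rows, so rows that do not move let the fingers close. It gives the time, the measured TCP pose, the force and the opening at its end, in the units of the state.
- readout.get_obs(): the state, without advancing time (a new reading comes with each control period).
- camera(name): name is "side" or "top" or "wrist"; returns the picture (384x512x3 uint8, blue, green, red); there is no depth.
- camera_info(name): a dict with "fx", "fy", "cx", "cy" (pixels), "world_from_camera" (4x4, takes a point from camera to world coordinates). Camera axes: x right, y up, looking along -z (the intrinsics and any distortion apply to the point x, -y, -z); pixel columns grow to the right and rows downward; lengths in m; the calibration is good to about 2 mm. A picture is of the moment at which its call begins: read the wrist's pose just before it. camera_info takes no time and is no camera call; for the wrist camera it gives the pose at the moment of the call.
- manip.hand_in(): hands the job in, once; it reports no verdict.
The state is a dict: "clock": time; "joint_pos": joint angles; "joint_velocities": joint speeds; "tau": joint torques, N m; "position": TCP position; "ee_rot": TCP orientation; "ft_force": force on the tool from outside, world axes, zero at the start; "torque": the same for the moment, N m; "grip_width": opening from 0.0 (shut) to 1.0 (fully open).
Only numpy, scipy, OpenCV 4.12 (cv2) and the standard library are available. Lean on these libraries where they do the work, as an engineer would, in place of code of your own. Each camera call takes 0.05 s, during which the arm holds its last target.

## Task

Pull open the drawer of the low grey cabinet by its handle, take out the finned heat sink and lay it fins up, lengthwise and centred on the narrow bed of the screwing jig. Push its end squarely against the jig's sprung fence until the fence is pressed back about half of its 20 mm travel (pointer over the dark band, about 10 N), never to the end of its travel, and finish still holding it pressed there so that a colleague can put in the screws. Leave the jar, the tray and the screwdriver where they are.

Things in the scene. Friction and masses are not known exactly. Their poses are not given: they have to be found in the camera images.
- cab: Low grey parts cabinet, fixed to the bench left or right of the middle (the jig on the other side), 220 (x) x 220 (y) x 90 mm high. Origin: centre of its underside. Its front with the handle is its -x side, facing roughly the robot. Its one drawer is 175 (x) x 172 (y) mm inside; closed it is centred on the cabinet; its floor is 22 mm, its rim 68 mm above the bench.
- cab_drawer0 (a joint): How far the drawer is pulled out, m: 0 closed, 0.149 at the end stop. It starts shut or up to 8 mm out, slides along the cabinet's -x, stays where left and takes a few newtons.
- cab_drawer0_handle (a point): Middle of the drawer's handle: a level steel bar 11 mm thick and 110 mm long along the cabinet's y, on two stand-offs 47 mm either side of the middle. Its centre is 35 mm in front of the drawer front and 52 mm above the bench. It moves with the drawer; axes as the cabinet's.
- sink: Loose aluminium heat sink, about 0.2 kg, 90 (x) x 40 (y) x 30 mm high: 8 mm base, on it five 3 mm fins along x, the outer ones flush with the sides. Origin: centre of its underside. It lies fins up on the drawer floor, its length within 25 degrees of the cabinet's x, towards the drawer's front; it is clear of the cabinet only when the drawer is nearly fully out. Both ends are alike.
- jig: Screwing jig fixed to the bench. Dark base 240 x 130 x 12 mm (x -210 to +30 mm). On it a bed strip 44 mm wide, top 24 mm above the bench (x -200 to -62 mm, centred on y = 0), then the upright sprung fence, then a fixed rear block (x -18 to +12 mm, top at 62 mm). Origin on the bench. Its x is the pressing direction, away from the robot; the heat sink's length lies along it.
- bed_end (a point): Point on the centre line of the bed's top surface, at the bed's end before the fence; 24 mm above the bench. Axes as the jig's.
- fence_face (a point): Centre of the fence face that takes the heat sink's end, 39 mm above the bench; moves with the fence; looks along the jig's -x; at rest at jig x = -60 mm. The fence is a steel plate 12 mm thick, 80 wide, upper edge 74 mm above the bench, on two rods with collars that meet the rear block at full travel. A pointer at its +y end is over a dark band on the base when 5 to 15 mm back.
- fence (a joint): How far the sprung fence is pressed back along the jig's +x, m: 0 at rest, 0.020 at the end of its travel. Spring rate 1 N per mm with no preload, so 0.010 means 10 N.
- jar: Bystander: white jar with black lid, 48 mm across, 65 mm high; origin at the centre of its underside.
- tray: Bystander: small open grey tray, 60 x 50 x 22 mm; origin at the centre of its underside.
- driver: Bystander: screwdriver with black handle, 170 mm long, lying along its x; origin under its middle.

How it is judged:
On the way:
1. the drawer is pulled open by more than 80 mm (value of joint cab_drawer0 above 0.08 m), for 0.2 s.
At the end, for the whole second after the job is handed in: Still holding the heat sink, at rest, its end pressing the fence with 5 to 15 N (5 to 15 mm back), the robot not touching the fence; it lies along the jig and level within 7 degrees, within 9 mm of the bed centre line sideways, its underside at most 6 mm above the bed (contact force between sink and fence between 5 and 15 N and value of joint fence between 0.005 and 0.015 m and contact force between each of the arm, the fingers and fence below 0.5 N and contact force between the fingers and sink above 2 N and y of sink in the frame of bed_end between -0.009 and 0.009 m and z of sink in the frame of bed_end between -0.003 and 0.006 m and angle between the x axis of sink and the x axis of jig, either way round below 0.12 rad and angle between sink's own z axis and vertical below 0.12 rad and linear speed of sink below 0.01 m/s); the arm keeps its last pose, push and grip.
It fails at once if the fence is driven to the end of its travel (value of joint fence above 0.0188 m).
It fails at once if the jar is moved by more than 30 mm (distance of jar from where it was at the start of the episode above 0.03 m).
It fails at once if the tray is moved by more than 30 mm (distance of tray from where it was at the start of the episode above 0.03 m).
It fails at once if the screwdriver is moved by more than 30 mm (distance of driver from where it was at the start of the episode above 0.03 m).
It also fails if it takes over 61 s, if anything falls off the work surface, if the arm or the gripper's body presses on something with over 40 N, if the wrist force passes 120 N, or if a joint passes its speed limit or range.

## Working session

There is one attempt and no reset: what is moved stays moved. The work goes in short steps, Python scripts to look and compute and a tool call to move; the robot and the scene stay as the last step left them, time stands still between calls to the robot, and variables do not carry over. Pictures are saved under pics/ and viewed, and the job is handed in when it is done.

Besides the shell and the picture viewer there is one more tool, called after "Call:" in YAML: its name, and indented under it one key for each argument. play_rows: Moves the arm, as the interface text tells. Its arguments: {"type":"object","properties":{"rows":{"type":"array"},"force":{"type":"number"}},"required":["rows"]}

```bash
mkdir -p pics; ls; python3 - <<'E'
from workcell import readout, camera, camera_info, manip
import cv2,numpy as np
o=readout.get_obs()
for k in("clock","position","ee_rot","ft_force","grip_width"):print(k,o[k])
print(manip.hold_point_z,[a for a in dir(manip) if a[0]!='_'])
for n in("top","side","wrist"):
    i=camera_info(n);print(n,{k:(np.round(v,4).tolist()) for k,v in i.items() if not isinstance(v,str)})
    cv2.imwrite(f"pics/{n}0.png",camera(n))
E
```

```text
pics
clock 0.0
position [ 0.19812943 -0.59235316  0.23051121]
ee_rot [ 8.11544473e-01 -5.84290206e-01 -5.99299647e-04 -4.05762528e-04]
ft_force [ 0.12113205  0.80938677 -0.82820567]
grip_width 0.9985056330999317
0.0187 ['MotionError', 'hand_in', 'hold_point_z']
top {'fx': 440.2507, 'fy': 440.2507, 'cx': 252.1862, 'cy': 189.1013, 'world_from_camera': [[-0.023, 0.9868, -0.1605, 0.4509], [-0.9991, -0.0169, 0.0395, 0.0071], [0.0363, 0.1612, 0.9862, 0.9502], [0.0, 0.0, 0.0, 1.0]]}
side {'fx': 472.2607, 'fy': 472.2607, 'cx': 253.29, 'cy': 194.5024, 'world_from_camera': [[-0.7833, 0.3395, -0.5207, 0.0976], [-0.6216, -0.416, 0.6637, 0.583], [0.0087, 0.8436, 0.5369, 0.5493], [0.0, 0.0, 0.0, 1.0]]}
wrist {'fx': 321.1842, 'fy': 321.1842, 'cx': 251.9527, 'cy': 192.0818, 'world_from_camera': [[0.3171, 0.9111, 0.2635, 0.2636], [-0.9484, 0.3054, 0.0855, -0.5701], [-0.0026, -0.277, 0.9609, 0.3729], [0.0, 0.0, 0.0, 1.0]]}
```

View pics/top0.png

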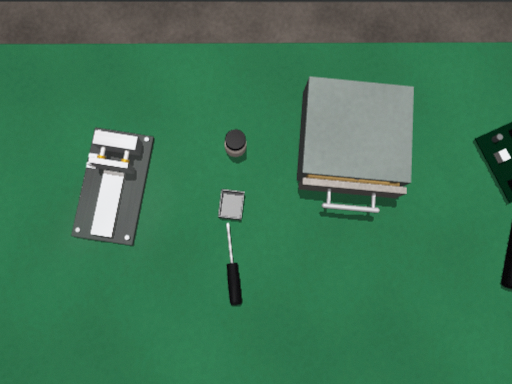

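View pics/side0.png

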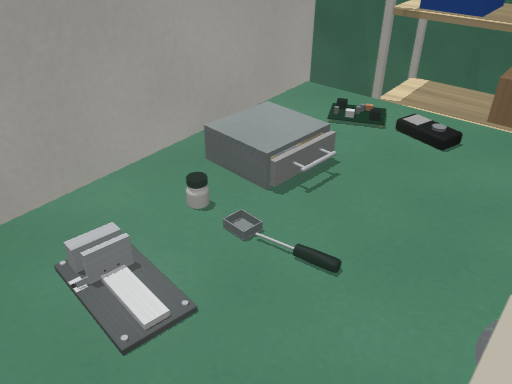

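View pics/wrist0.png

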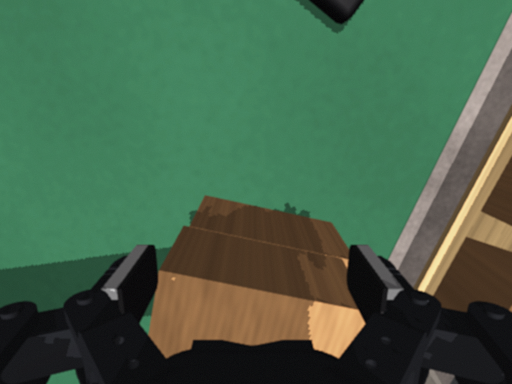

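Top view: the jig is at left (pixels ~(115,185)), the cabinet at right (~(358,140)), with the handle at about (350,208). The jar, tray and driver are in the middle, near (235,140–300). Zooming in for accurate points.

```bash
python3 - <<'E'
from workcell import camera_info
print({k:v for k,v in camera_info("top").items() if k!="world_from_camera"})
import cv2
t=cv2.imread("pics/top0.png");s=cv2.imread("pics/side0.png")
def z(im,x,y,w,h,k,n):
    c=cv2.resize(im[y:y+h,x:x+w],None,fx=k,fy=k,interpolation=cv2.INTER_CUBIC);cv2.imwrite(n,c)
z(t,65,120,100,130,4.5,"pics/tj.png")
z(t,290,70,130,150,4,"pics/tc.png")
z(s,45,215,155,130,5,"pics/sj.png")
z(s,195,95,150,100,5,"pics/sc.png")
E
```

```text
{'fx': 440.25074469284743, 'fy': 440.25074469284743, 'cx': 252.18621656092824, 'cy': 189.10134978733666}
```

View pics/tj.png

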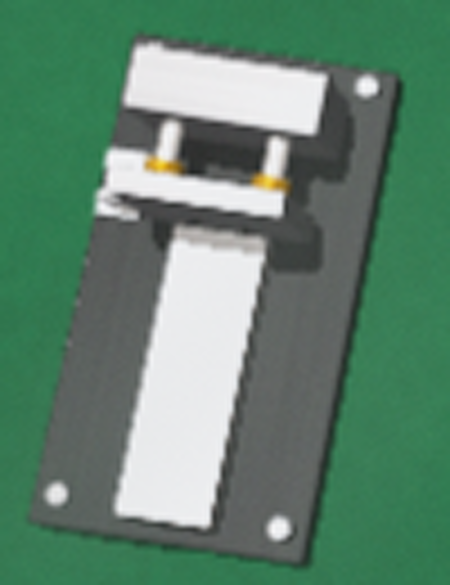

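View pics/tc.png

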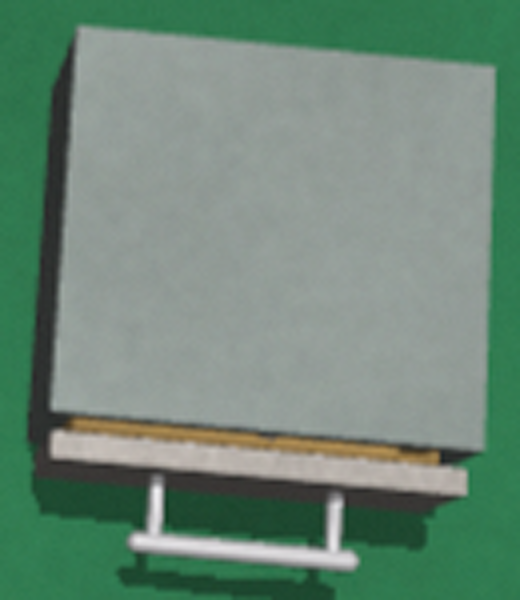

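View pics/sj.png

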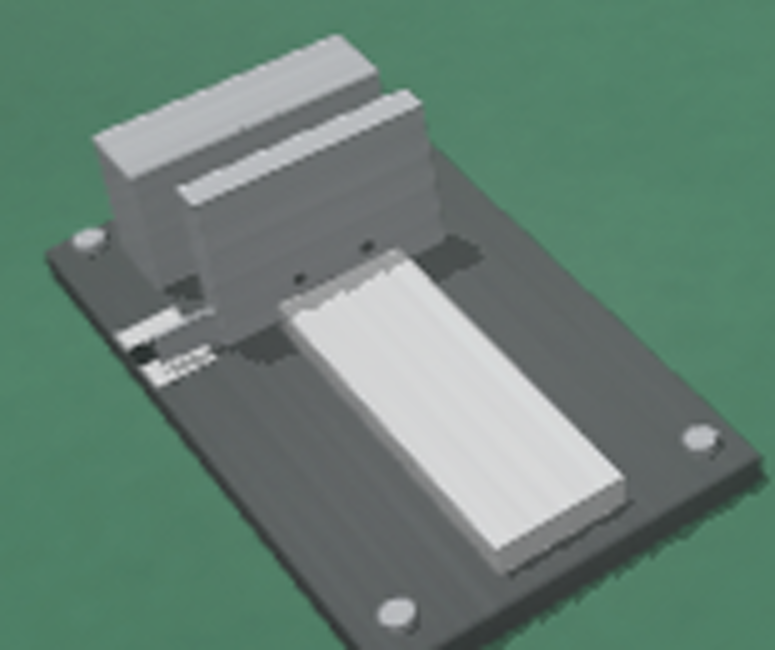

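View pics/sc.png

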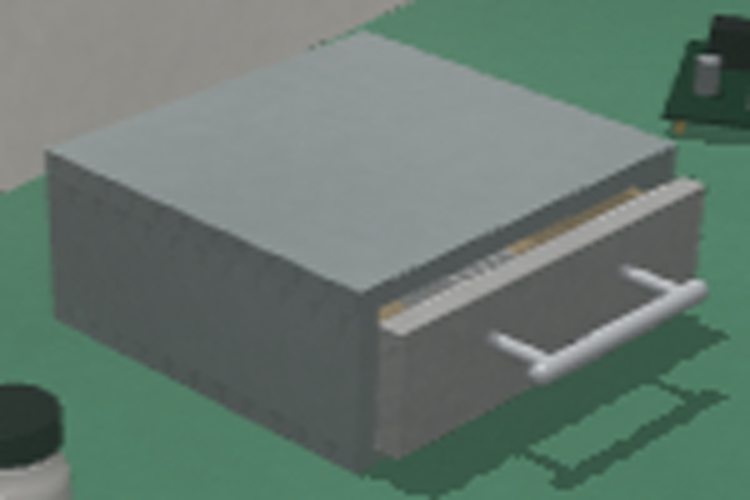

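```bash
cat > h.py <<'E'
import numpy as np, cv2
from scipy.optimize import least_squares
from workcell import readout, camera, camera_info, manip
def proj(ci,P):
    T=np.linalg.inv(np.array(ci["world_from_camera"]));p=(T@np.c_[P,np.ones(len(P))].T).T
    return np.c_[ci["cx"]+ci["fx"]*p[:,0]/-p[:,2],ci["cy"]-ci["fy"]*p[:,1]/-p[:,2]]
def ray(ci,u,v):
    W=np.array(ci["world_from_camera"]);d=W[:3,:3]@np.array([(u-ci["cx"])/ci["fx"],-(v-ci["cy"])/ci["fy"],-1]);return W[:3,3],d
def atz(ci,u,v,z):
    o,d=ray(ci,u,v);return o+d*(z-o[2])/d[2]
def crop(x0,y0,k,pts): return np.array([[x0+(a+.5)/k-.5,y0+(b+.5)/k-.5] for a,b in pts])
def w(p,L):
    x,y,t=p;L=np.asarray(L,float);c,s=np.cos(t),np.sin(t)
    return np.c_[x+c*L[:,0]-s*L[:,1],y+s*L[:,0]+c*L[:,1],L[:,2]]
def fit(obs,p0):
    f=lambda p:np.concatenate([(proj(ci,w(p,L))-px).ravel() for ci,L,px in obs])
    r=least_squares(f,p0,loss="soft_l1");return r.x,[np.round((proj(ci,w(r.x,L))-px),1).tolist() for ci,L,px in obs]
E
python3 - <<'E'
from h import *
T=camera_info("top");S=camera_info("side")
def mm(l):return np.array(l)/1000.
jt=mm([[30,65,12],[30,-65,12],[-210,-65,12],[-210,65,12],[-200,22,24],[-200,-22,24],[-62,-22,24],[-62,22,24]])
pt=crop(65,120,4.5,[(137,40),(397,75),(303,560),(32,520),(117,513),(210,527),(265,236),(172,228)])
js=mm([[-200,22,24],[-200,-22,24],[-62,-22,24],[-62,22,24],[-210,-65,12],[30,65,12]])
ps=crop(45,215,5,[(497,550),(625,478),(400,248),(283,302),(762,460),(48,258)])
for o in([(T,jt,pt)],[(S,js,ps)],[(T,jt,pt),(S,js,ps)]):print("jig",fit(o,[.5,.3,0]))
ct=mm([[110,110,90],[110,-110,90],[-110,-110,90],[-110,110,90]]);cs=ct
qt=crop(290,70,4,[(78,27),(495,68),(483,452),(50,410)]);qs=crop(195,95,5,[(45,150),(365,32),(675,148),(362,292)])
for o in([(T,ct,qt)],[(S,cs,qs)],[(T,ct,qt),(S,cs,qs)]):p,r=fit(o,[.6,-.2,0]);print("cab",p,r)
for ci,pts in((T,crop(290,70,4,[(135,542),(352,562)])),(S,crop(195,95,5,[(542,370),(700,290)]))):
    a=[atz(ci,*q,.052) for q in pts];m=(a[0]+a[1])/2;d=a[1]-a[0];print("handle",m,np.linalg.norm(d),np.arctan2(d[0],-d[1]))
    c,s=np.cos(p[2]),np.sin(p[2]);e=m[:2]-p[:2];print(" in cab",c*e[0]+s*e[1],-s*e[0]+c*e[1])
for n,u,v,z in(("jar",235,137,.065),("tray",232,205,.01),("drvtip",229,225,.01),("drvend",235,303,.015)):print(n,atz(T,u,v,z))
E
```

```text
jig (array([ 0.70705027,  0.25266007, -0.16729675]), [[[-1.1, -1.8], [0.2, -0.7], [0.4, 0.9], [-1.0, 0.7], [-0.4, 0.2], [0.1, 0.2], [0.6, 0.3], [0.7, -1.0]]])
jig (array([ 0.70407742,  0.24986495, -0.18332627]), [[[-0.2, 0.6], [0.2, 0.2], [0.4, -0.3], [-0.8, 0.5], [0.8, -0.5], [-0.4, -2.1]]])
jig (array([ 0.7054526 ,  0.25125815, -0.17374148]), [[[-0.3, -1.3], [0.9, 0.2], [0.4, 1.8], [-0.9, 1.2], [-0.3, 0.8], [0.1, 1.0], [1.1, 1.1], [1.2, -0.4]], [[-0.4, 0.1], [-0.1, -0.4], [-0.6, -0.4], [-1.6, 0.5], [0.3, -1.2], [-1.6, -1.8]]])
cab [ 0.71611846 -0.24894873 -0.11131543] [[[0.1, -5.2], [0.2, -5.1], [0.1, 2.0], [-0.3, 2.2]]]
cab [ 0.71308329 -0.25218424 -0.13999323] [[[-1.7, -2.5], [-0.3, -1.7], [3.3, 0.4], [0.2, 0.7]]]
cab [ 0.71366441 -0.24893685 -0.11825138] [[[0.5, -4.4], [0.6, -3.6], [-0.2, 3.5], [-0.6, 3.0]], [[-3.0, -1.5], [-2.5, -1.4], [2.2, 0.1], [0.6, 1.2]]]
handle [ 0.5546615  -0.23181255  0.052     ] 0.11342633247175558 -0.1106963194857668
 in cab -0.15991275971303645 -0.0017538094264287138
handle [ 0.55421192 -0.2347952   0.052     ] 0.1094740704189541 -0.1355374854849764
 in cab -0.16000731644062732 -0.004768669341710569
jar [0.70508425 0.00480698 0.065     ]
tray [0.56999396 0.01363699 0.01      ]
drvtip [0.52714952 0.02070063 0.01      ]
drvend [0.36556086 0.01060884 0.015     ]
```

Call:
play_rows:
  rows:
    - [[30,30,0],[0,0,5],28]
    - [[36,36,0],[0,0,6.5],28]
    - [[36,36,-4],[0,0,6.5],28]
    - [[36,36,-6],[0,0,6.5],28]
    - [[36,36,-6],[0,0,6.5],28]
    - [[36,36,-6],[0,0,6.5],28]
    - [[36,36,-6],[0,0,6.5],28]
    - [[36,36,-6],[0,0,6.5],28]
    - [[36,36,-6],[0,0,6.5],28]
    - [[32,32,0],[0,0,6.5],28]
    - [[6,9,0],[0,0,2.4],28]
    - [[0,0,0],[0,0,0],28]

```text
clock: 1.65
position: [0.5542, -0.2335, 0.191]
ee_rot: [0.999, -0.049, -0.0, -0.0]
ft_force: [0.4, -1.5, 0.1]
grip_width: 0.327
```

```bash
python3 - <<'E'
from h import *
o=readout.get_obs();print(o["clock"],o["position"],o["ee_rot"],o["joint_pos"],o["grip_width"])
W=camera_info("wrist");im=camera("wrist");np.save("W1.npy",W["world_from_camera"])
cv2.imwrite("pics/w1.png",im)
y=-.115;c=np.array([.5545,-.233,.052]);e=np.array([-np.sin(y),np.cos(y),0])
print(proj(W,np.array([c,c+.055*e,c-.055*e])))
E
```

```text
1.65 [ 0.55416149 -0.23345087  0.19100734] [ 9.98813613e-01 -4.86955982e-02 -3.00327432e-04 -1.20413781e-04] [ 0.71388646  0.3466417  -0.48707947  1.56026158  0.1667933   1.27688036
  0.10546165] 0.3269912793393462
[[253.96917078 180.56788235]
 [255.20422555 118.07727306]
 [252.85684351 236.84879499]]
```

View pics/w1.png

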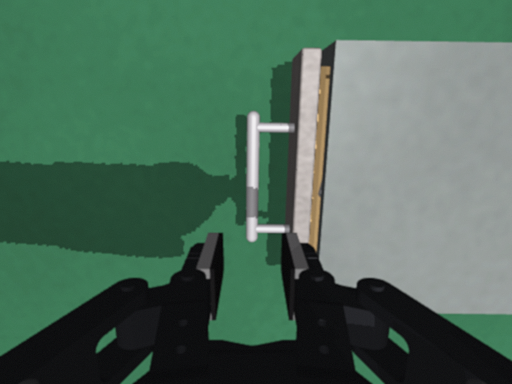

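The handle bar runs from (253,115) to (252,238) in the wrist view, as predicted, so the jaws are aligned over it. Descending and gripping.

Call:
play_rows:
  rows:
    - [[0,0,-50],[0,0,-1],28]
    - [[0,0,-50],[0,0,0],28]
    - [[0,0,-35],[0,0,0],28]
    - [[0,0,-20],[0,0,0],28]
    - [[0,0,0],[0,0,0],28]
    - [[0,0,0],[0,0,0],5]
    - [[0,0,0],[0,0,0],5]
    - [[0,0,0],[0,0,0],5]
    - [[0,0,0],[0,0,0],5]
  force: 60

```text
clock: 2.82
position: [0.5546, -0.2347, 0.0372]
ee_rot: [0.998, -0.058, 0.001, 0.001]
ft_force: [-1.3, -1.9, 6.5]
grip_width: 0.106
```

Call:
play_rows:
  rows:
    - [[-6,0.7,0],[0,0,0],5]
    - [[-12,1.4,0],[0,0,0],5]
    - [[-16,1.9,0],[0,0,0],5]
    - [[-20,2.4,0],[0,0,0],5]
    - [[-20,2.4,0],[0,0,0],5]
    - [[-20,2.4,0],[0,0,0],5]
    - [[-16,1.9,0],[0,0,0],5]
    - [[-12,1.4,0],[0,0,0],5]
    - [[-8,0.9,0],[0,0,0],5]
    - [[0,0,0],[0,0,0],5]

```text
clock: 4.08
position: [0.4238, -0.2202, 0.0372]
ee_rot: [0.998, -0.058, 0.001, 0.001]
ft_force: [-2.1, -6.7, 5.8]
grip_width: 0.103
```

```bash
python3 - <<'E'
from h import *
o=readout.get_obs();print(o["clock"],o["position"],o["ft_force"],o["joint_pos"])
cv2.imwrite("pics/top1.png",camera("top"));cv2.imwrite("pics/side1.png",camera("side"))
E
```

```text
4.075 [ 0.42377146 -0.22020498  0.03715384] [-2.07512201 -6.67933827  5.76969416] [ 0.82576587  0.26326573 -0.48503399  2.02303817  0.15986929  0.88892547
  0.13712764]
```

View pics/top1.png

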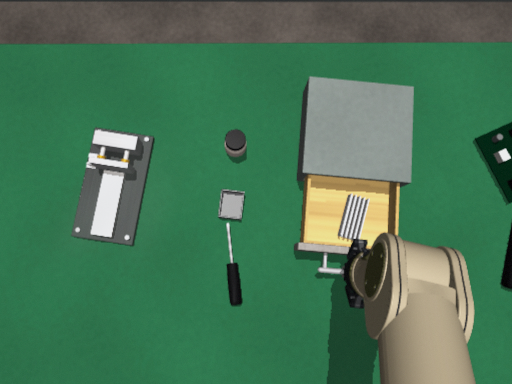

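View pics/side1.png

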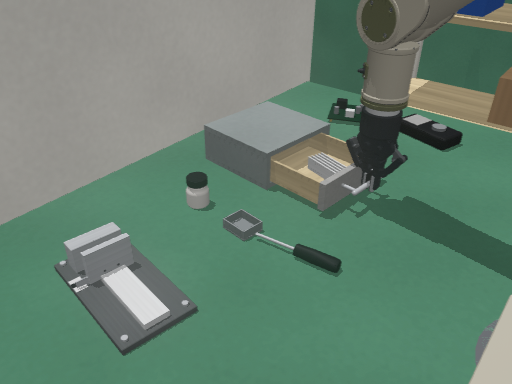

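The drawer is open about 130 mm and the sink is visible at (354,217) in the top view. Pulling a little more, then releasing and rising.

Call:
play_rows:
  rows:
    - [[-5,0.6,0],[0,0,0],5]
    - [[-5,0.6,0],[0,0,0],5]
    - [[0,0,0],[0,0,0],28]
    - [[0,0,0],[0,0,0],28]
    - [[0,0,30],[0,0,0],28]
    - [[0,0,50],[0,0,0],40]
    - [[0,0,50],[0,0,0],60]
    - [[0,0,30],[0,0,0],70]
    - [[0,0,0],[0,0,0],70]

```text
clock: 5.3
position: [0.4155, -0.2171, 0.1984]
ee_rot: [0.998, -0.057, 0.002, 0.001]
ft_force: [0.2, 0.2, -1.4]
grip_width: 0.821
```

```bash
python3 - <<'E'
from h import *
o=readout.get_obs();print(o["clock"],o["position"],o["ee_rot"],o["ft_force"],o["joint_pos"])
W=camera_info("wrist");np.save("W2.npy",np.array(W["world_from_camera"]));im=camera("wrist");cv2.imwrite("pics/w2.png",im)
t=camera("top");cv2.imwrite("pics/top2.png",t)
cv2.imwrite("pics/w2z.png",cv2.resize(im,None,fx=1.5,fy=1.5,interpolation=cv2.INTER_CUBIC))
cv2.imwrite("pics/t2z.png",cv2.resize(t[170:280,290:420],None,fx=5,fy=5,interpolation=cv2.INTER_CUBIC))
E
```

```text
5.3 [ 0.41554855 -0.21714496  0.19842608] [ 9.98356935e-01 -5.72679567e-02  1.74486744e-03  8.75648750e-04] [ 0.2471507   0.24399231 -1.43315172] [ 0.88396348  0.03583706 -0.50534781  1.8819735   0.01903511  1.22445122
  0.25789459]
```

View pics/w2z.png

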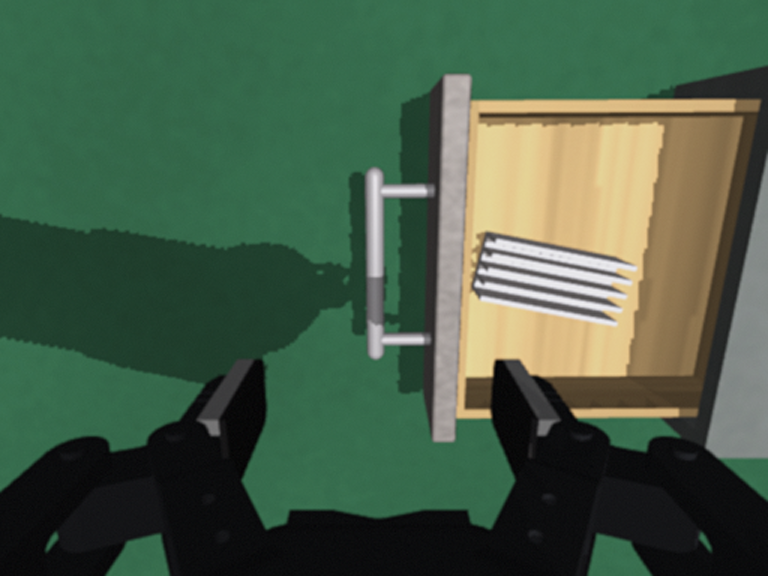

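View pics/t2z.png

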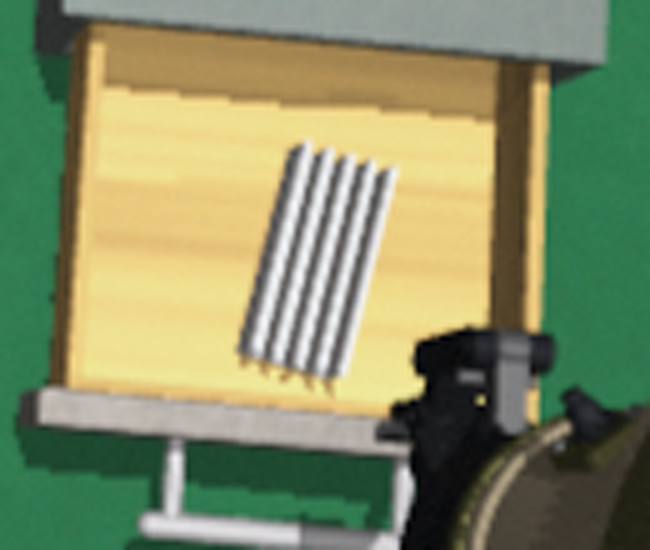

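```bash
python3 - <<'E'
from h import *
T=camera_info("top");W=camera_info("wrist")
L=np.array([[-45,20,52],[45,20,52],[45,-20,52],[-45,-20,52]])/1000
pw=crop(0,0,1.5,[(487,236),(636,266),(614,324),(478,297)])
pt=crop(290,170,5,[(242,355),(305,145),(394,172),(343,375)])
for o in([(T,L,pt)],[(W,L,pw)],[(T,L,pt),(W,L,pw)]):
    p,r=fit(o,[.5,-.23,-.3]);print(p,np.degrees(p[2]),r)
E
```

```text
[ 0.52505393 -0.23702522 -0.31683803] -18.153481812793977 [[[1.0, -0.6], [-0.5, -0.2], [0.2, -0.0], [-0.5, 1.1]]]
[ 0.51960903 -0.23610764 -0.31140557] -17.84222504297427 [[[3.6, -0.3], [-0.2, -1.2], [0.1, 0.6], [-1.5, 0.8]]]
[ 0.52045713 -0.23638572 -0.31806247] -18.22363719142759 [[[0.8, 1.7], [-0.7, 2.0], [0.0, 2.2], [-0.7, 3.4]], [[4.8, -0.4], [0.7, -0.7], [0.7, 1.0], [-0.7, 0.6]]]
```

Fits agree: the sink centre is about (0.522, −0.2365) with yaw −18°. Moving over it.

Call:
play_rows:
  rows:
    - [[8,-2,0],[0,0,9],65]
    - [[15,-3,0],[0,0,10],65]
    - [[15,-3,0],[0,0,10],65]
    - [[15,-3,0],[0,0,10],65]
    - [[15,-3,0],[0,0,10],65]
    - [[15,-3,0],[0,0,10],65]
    - [[15,-2,-10],[0,0,10],65]
    - [[8.5,-0.5,-10],[0,0,9.6],65]
    - [[0,0,0],[0,0,0],65]
    - [[0,0,0],[0,0,0],65]

```text
clock: 6.65
position: [0.5203, -0.2364, 0.1758]
ee_rot: [0.81, 0.586, -0.0, -0.001]
ft_force: [1.1, 0.1, 1.2]
grip_width: 0.759
```

```bash
python3 - <<'E'
from h import *
o=readout.get_obs();print(o["clock"],o["position"],o["ee_rot"],o["ft_force"],o["joint_pos"])
a,b=o["ee_rot"][:2];print("yaw",np.degrees(2*np.arctan2(b,a)))
W=camera_info("wrist");im=camera("wrist")
L=np.array([[-45,20,52],[45,20,52],[45,-20,52],[-45,-20,52]])/1000
print(proj(W,w([.522,-.2365,np.radians(-18)],L)))
cv2.imwrite("pics/w3z.png",cv2.resize(im,None,fx=1.5,fy=1.5,interpolation=cv2.INTER_CUBIC))
E
```

```text
6.65 [ 0.52030599 -0.23639459  0.17584451] [ 8.10079475e-01  5.86319742e-01 -1.75998240e-04 -6.10665507e-04] [1.07802308 0.05249563 1.21689035] [ 0.86199113  0.31512825 -0.61667648  1.65255519  0.19042227  1.23600241
  1.45848496]
yaw 71.79257384659854
[[276.54460297 135.66563536]
 [274.81846694 236.90856601]
 [230.25943713 237.08584856]
 [227.81419241 135.85777109]]
```

View pics/w3z.png

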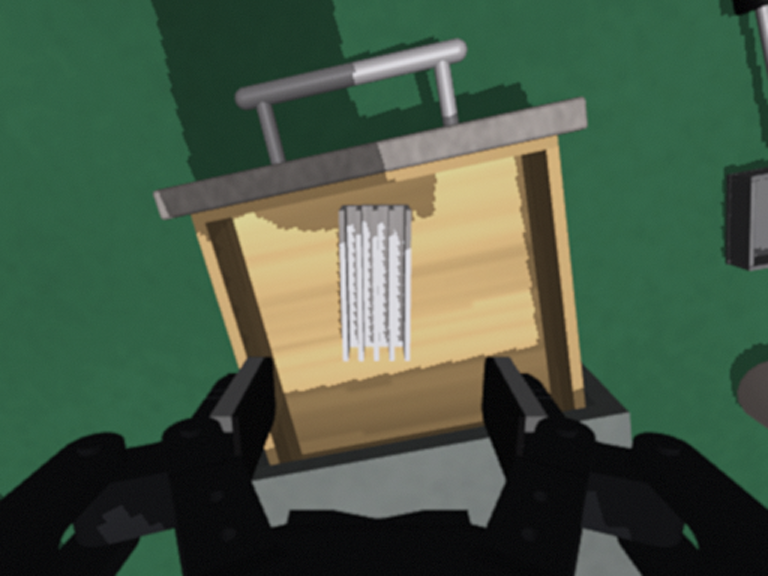

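The prediction matches within about 2 mm; the sink's fin corners are at (340,207) to (409,360) in the zoomed view. Descending and gripping.

Call:
play_rows:
  rows:
    - [[4,-0.5,-40],[0,0,0],65]
    - [[0,0,-50],[0,0,0],65]
    - [[0,0,-35],[0,0,0],65]
    - [[0,0,-20],[0,0,0],65]
    - [[0,0,-5],[0,0,0],65]
    - [[0,0,0],[0,0,0],30]
    - [[0,0,0],[0,0,0],30]
    - [[0,0,0],[0,0,0],30]
    - [[0,0,0],[0,0,0],30]
    - [[0,0,0],[0,0,0],30]
  force: 70

```text
clock: 7.95
position: [0.526, -0.2376, 0.0281]
ee_rot: [0.809, 0.588, 0.001, 0.001]
ft_force: [-1.4, 0.8, 7.3]
grip_width: 0.452
```

```bash
python3 - <<'E'
from h import *
im=camera("wrist")
cv2.imwrite("pics/w4.png",im);cv2.imwrite("pics/side4.png",camera("side"))
E
```

```text
(no output)
```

View pics/w4.png

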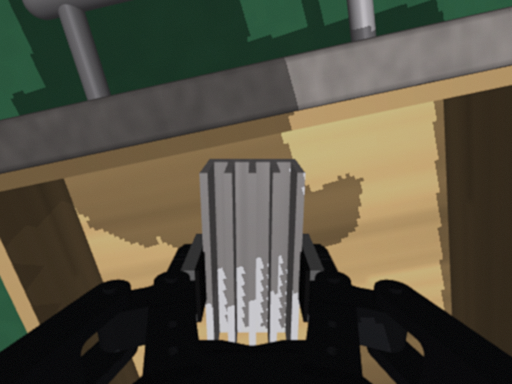

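View pics/side4.png

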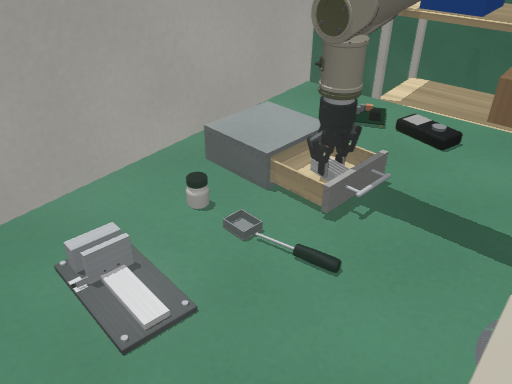

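Sink gripped (about 39 mm opening), seen squarely between the pads. Lifting it and carrying it to hover over the jig.

Call:
play_rows:
  rows:
    - [[0,0,15],[0,0,0],30]
    - [[0,0,35],[0,0,0],30]
    - [[0,0,45],[0,0,0],30]
    - [[2,20,30],[0,0,0],30]
    - [[5,45,0],[0,0,0],30]
    - [[7,55,0],[0,0,0],30]
    - [[7,60,0],[0,0,1],30]
    - [[7,60,0],[0,0,1],30]
    - [[7,60,0],[0,0,1],30]
    - [[7,60,0],[0,0,2],30]
    - [[7,60,0],[0,0,2],30]
    - [[5,50,0],[0,0,1.2],30]

```text
clock: 9.55
position: [0.5785, 0.2353, 0.1524]
ee_rot: [0.764, 0.645, 0.0, -0.0]
ft_force: [1.2, -0.7, -1.3]
grip_width: 0.454
```

Call:
play_rows:
  rows:
    - [[2,30,0],[0,0,0],30]
    - [[0,10,0],[0,0,0],30]
    - [[0,0,0],[0,0,0],30]
    - [[0,0,0],[0,0,0],30]

```text
clock: 10.05
position: [0.5814, 0.2709, 0.1515]
ee_rot: [0.766, 0.643, -0.0, 0.001]
ft_force: [0.2, -0.5, -1.9]
grip_width: 0.457
```

```bash
python3 - <<'E'
from h import *
o=readout.get_obs();print(o["clock"],o["position"],o["ee_rot"],o["ft_force"],o["joint_pos"],o["grip_width"])
a,b=o["ee_rot"][:2];print("yaw",np.degrees(2*np.arctan2(b,a)))
W=camera_info("wrist");im=camera("wrist")
np.save("W5.npy",np.array(W["world_from_camera"]))
L=np.array([[-210,65,12],[-210,-65,12],[-200,22,24],[-200,-22,24],[-170,22,24],[-170,-22,24]])/1000
print(proj(W,w([.7055,.2515,-.17],L))*1.5)
cv2.imwrite("pics/w5z.png",cv2.resize(im,None,fx=1.5,fy=1.5,interpolation=cv2.INTER_CUBIC))
cv2.imwrite("pics/top5.png",camera("top"));cv2.imwrite("pics/side5.png",camera("side"))
E
```

```text
10.05 [0.58136712 0.27088255 0.1515054 ] [ 7.65647484e-01  6.43260158e-01 -2.13148851e-04  5.03606957e-04] [ 0.2234816  -0.54641108 -1.93550631] [ 0.06531608  0.54155539 -0.79133221  1.48145673  0.39345785  1.28288455
  0.63097797] 0.4574333405413434
yaw 80.07072057090672
[[497.79205279 125.12927457]
 [263.42790665 125.97314164]
 [421.74612966 143.9754779 ]
 [339.73004194 144.26768043]
 [420.5709462  200.53394113]
 [341.10052976 200.80789774]]
```

View pics/w5z.png

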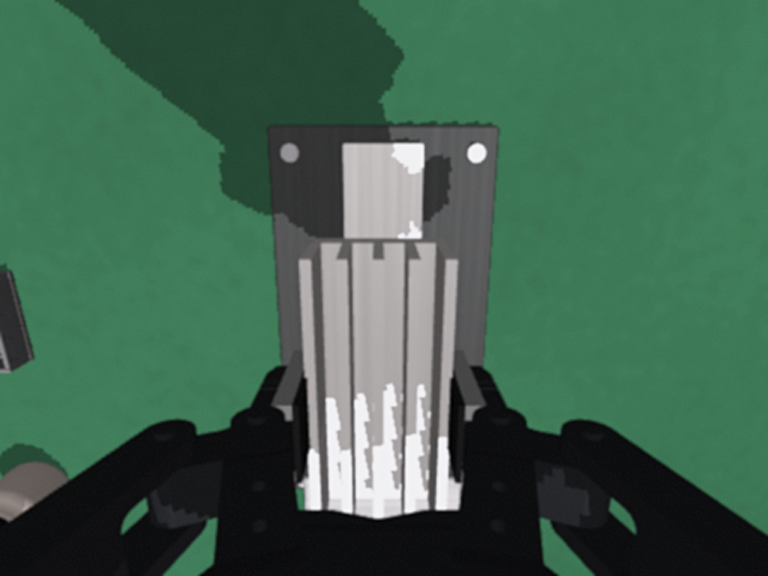

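View pics/side5.png

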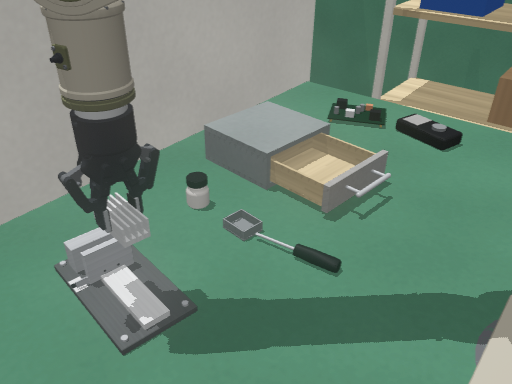

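View pics/top5.png

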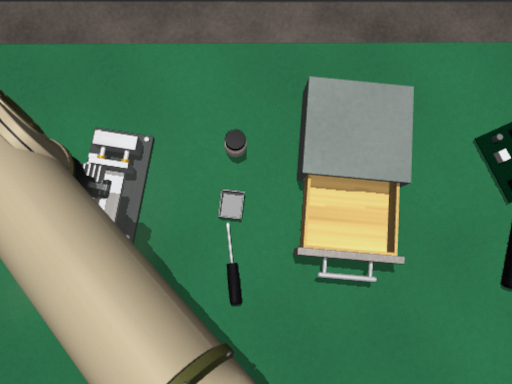

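The wrist view shows the sink parallel to the jig, about 2 mm to the −y side of the bed centre (bed edges at u=343 and 423, sink centre at about 379, zoomed). Correcting that and lowering.

Call:
play_rows:
  rows:
    - [[0.4,2.3,-30],[0,0,0],30]
    - [[0,0,-40],[0,0,0],30]
    - [[0,0,-30],[0,0,0],30]
    - [[0,0,-13],[0,0,0],30]
    - [[0,0,-4],[0,0,0],30]
    - [[0,0,0],[0,0,0],30]
    - [[0,0,0],[0,0,0],30]

```text
clock: 11.08
position: [0.5818, 0.2755, 0.0356]
ee_rot: [0.765, 0.644, 0.001, 0.0]
ft_force: [0.4, -0.6, -1.7]
grip_width: 0.453
```

Call:
play_rows:
  rows:
    - [[0,0,-2],[0,0,0],30]
    - [[0,0,0],[0,0,0],30]
    - [[0,0,0],[0,0,0],30]

```text
clock: 11.45
position: [0.5812, 0.2752, 0.0324]
ee_rot: [0.765, 0.644, 0.0, -0.0]
ft_force: [-0.6, 0.3, -1.7]
grip_width: 0.449
```

```bash
python3 - <<'E'
from h import *
o=readout.get_obs();print(o["clock"],o["position"],o["ee_rot"],o["ft_force"])
im=camera("wrist")
cv2.imwrite("pics/w6z.png",cv2.resize(im,None,fx=1.5,fy=1.5,interpolation=cv2.INTER_CUBIC))
s=camera("side");cv2.imwrite("pics/s6z.png",cv2.resize(s[170:340,40:200],None,fx=3.5,fy=3.5,interpolation=cv2.INTER_CUBIC))
E
```

```text
11.45 [0.58121114 0.27519791 0.03243698] [ 7.64948007e-01  6.44092028e-01  7.64600522e-05 -1.71561167e-05] [-0.61453319  0.26775513 -1.67309368]
```

View pics/w6z.png

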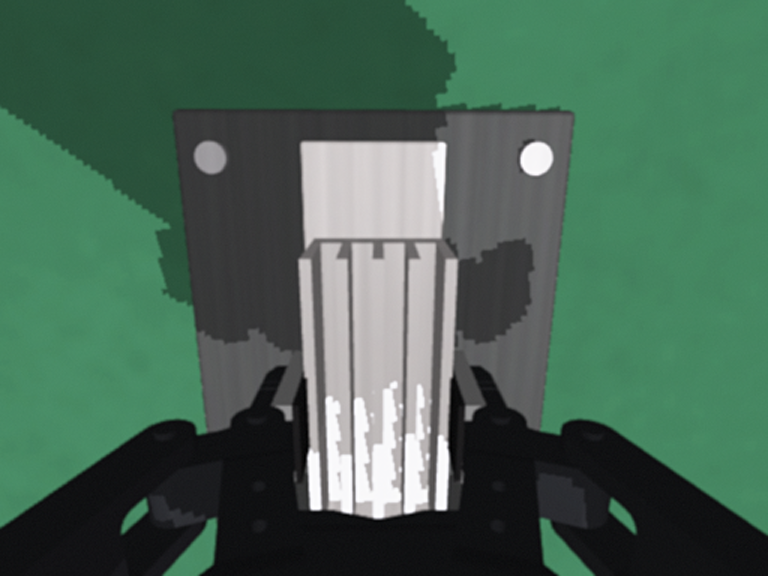

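View pics/s6z.png

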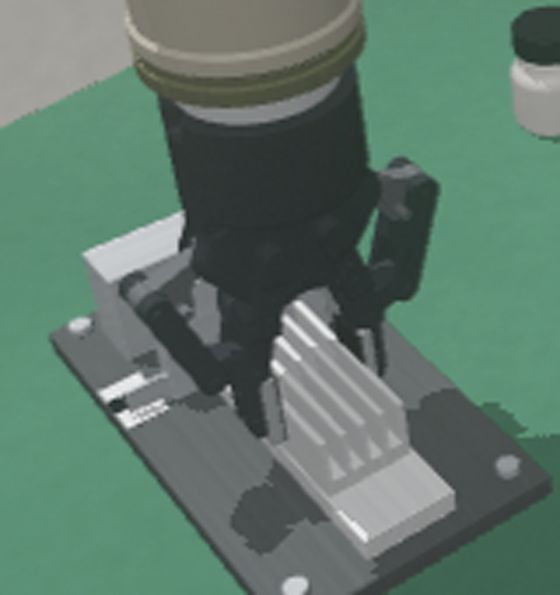

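Seen from the wrist, the sink sits about 2 mm to the +y side now (base 315–442 against bed 301–445), so it needs a small correction. Lowering a little more, then pushing forward short of the fence.

Call:
play_rows:
  rows:
    - [[-0.3,-1.8,0],[0,0,0],30]
    - [[0,0,-1.5],[0,0,0],30]
    - [[4,-0.7,0],[0,0,0],30]
    - [[5,-0.8,0],[0,0,0],30]
    - [[5,-0.9,0],[0,0,0],30]
    - [[3,-0.5,0],[0,0,0],30]
    - [[0,0,0],[0,0,0],30]
    - [[0,0,0],[0,0,0],30]

```text
clock: 12.55
position: [0.5977, 0.2706, 0.0308]
ee_rot: [0.765, 0.644, -0.0, -0.0]
ft_force: [-0.1, 0.2, -1.2]
grip_width: 0.456
```

Call:
play_rows:
  rows:
    - [[2,-0.35,0],[0,0,0],30]
    - [[1,-0.17,0],[0,0,0],30]
    - [[0,0,0],[0,0,0],30]

```text
clock: 12.92
position: [0.601, 0.2699, 0.0308]
ee_rot: [0.765, 0.644, 0.0, -0.0]
ft_force: [-0.1, 0.1, -1.2]
grip_width: 0.454
```

Call:
play_rows:
  rows:
    - [[2,-0.35,0],[0,0,0],30]
    - [[1,-0.17,0],[0,0,0],30]
    - [[0,0,0],[0,0,0],30]

```text
clock: 13.3
position: [0.6037, 0.2696, 0.0308]
ee_rot: [0.765, 0.644, -0.0, -0.0]
ft_force: [-2.7, 0.7, -0.7]
grip_width: 0.457
```

Call:
play_rows:
  rows:
    - [[2,-0.35,0],[0,0,0],30]
    - [[1,-0.17,0],[0,0,0],30]
    - [[0,0,0],[0,0,0],30]
    - [[0,0,0],[0,0,0],30]

```text
clock: 13.8
position: [0.6066, 0.2691, 0.0308]
ee_rot: [0.765, 0.644, -0.0, -0.0]
ft_force: [-4.6, 1.0, -0.5]
grip_width: 0.458
```

Call:
play_rows:
  rows:
    - [[2,-0.35,0],[0,0,0],30]
    - [[1,-0.17,0],[0,0,0],30]
    - [[0,0,0],[0,0,0],30]
    - [[0,0,0],[0,0,0],30]

```text
clock: 14.3
position: [0.6091, 0.2686, 0.0307]
ee_rot: [0.765, 0.644, -0.001, -0.0]
ft_force: [-7.3, 0.6, 1.8]
grip_width: 0.455
```

```bash
python3 - <<'E'
from h import *
o=readout.get_obs();print(o["clock"],o["position"],o["ee_rot"],o["ft_force"])
im=camera("wrist")
cv2.imwrite("pics/w7z.png",cv2.resize(im,None,fx=1.5,fy=1.5,interpolation=cv2.INTER_CUBIC))
s=camera("side");cv2.imwrite("pics/s7z.png",cv2.resize(s[220:340,40:200],None,fx=4.5,fy=4.5,interpolation=cv2.INTER_CUBIC))
t=camera("top");cv2.imwrite("pics/t7z.png",cv2.resize(t[120:250,65:165],None,fx=4.5,fy=4.5,interpolation=cv2.INTER_CUBIC))
E
```

```text
14.3 [0.60905832 0.26862504 0.0307246 ] [ 7.64812822e-01  6.44252174e-01 -5.56962342e-04 -4.16727748e-04] [-7.2690116   0.5627744   1.77300536]
```

View pics/w7z.png

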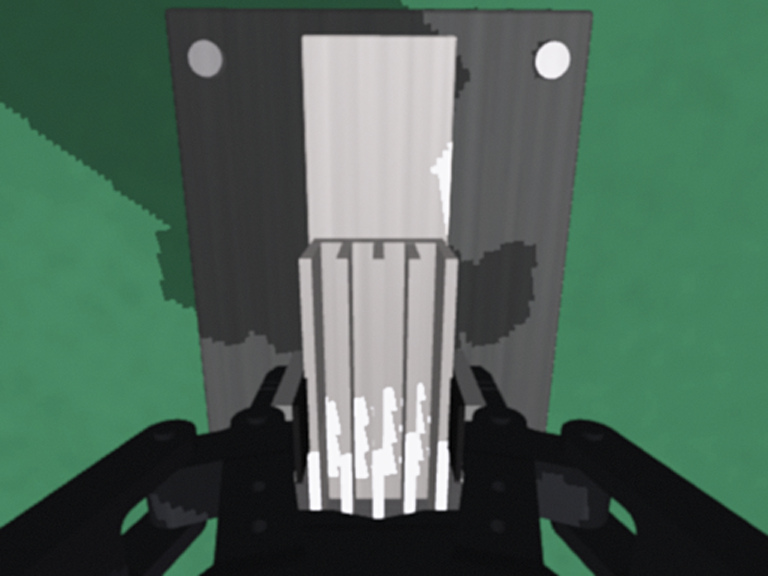

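View pics/s7z.png

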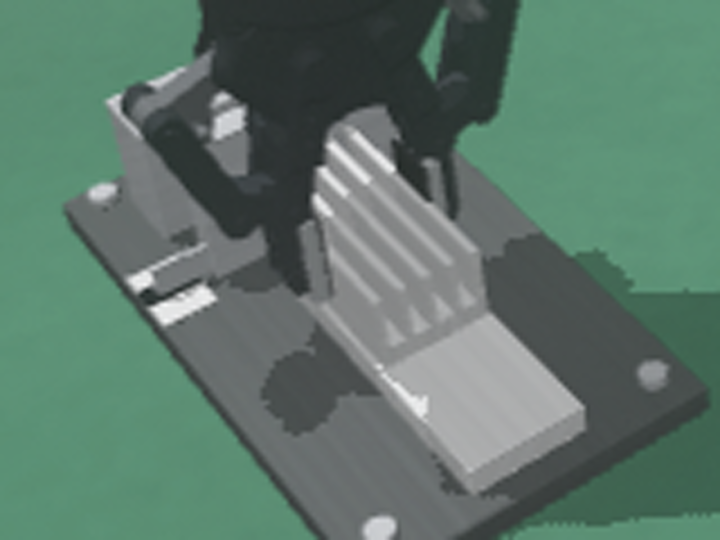

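View pics/t7z.png

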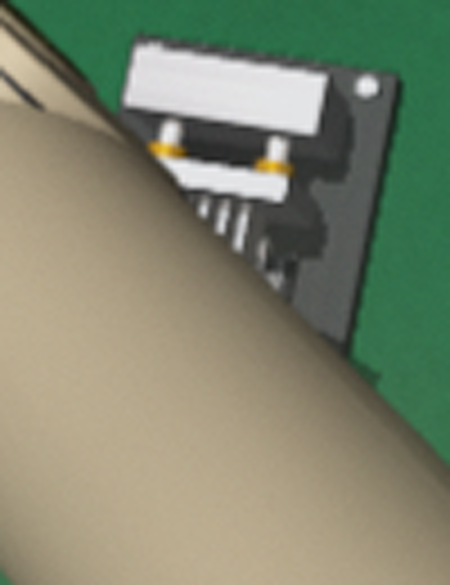

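The pointer has started onto the band. The sink is centred (base 315–443, bed 310–448), and the fence has moved about 15 zoomed px in the top view, roughly 6.6 mm, which agrees with 7.3 N. Pushing another 3 mm.

Call:
play_rows:
  rows:
    - [[2,-0.35,0],[0,0,0],30]
    - [[1,-0.17,0],[0,0,0],30]
    - [[0,0,0],[0,0,0],30]
    - [[0,0,0],[0,0,0],30]
    - [[0,0,0],[0,0,0],30]
    - [[0,0,0],[0,0,0],30]

```text
clock: 15.2
position: [0.6115, 0.2682, 0.0307]
ee_rot: [0.765, 0.644, -0.001, -0.001]
ft_force: [-10.6, 0.0, 2.5]
grip_width: 0.456
```

Call:
play_rows:
  rows:
    - [[0,0,0],[0,0,0],30]
    - [[0,0,0],[0,0,0],30]
    - [[0,0,0],[0,0,0],30]
    - [[0,0,0],[0,0,0],30]

```text
clock: 15.7
position: [0.6115, 0.2682, 0.0307]
ee_rot: [0.765, 0.644, -0.001, -0.001]
ft_force: [-10.6, 1.2, 2.7]
grip_width: 0.451
```

```bash
python3 - <<'E'
from h import *
for i in range(3):
    o=readout.get_obs();print(o["clock"],o["position"],o["ee_rot"],o["ft_force"],o["torque"],o["grip_width"]);im=camera("wrist")
cv2.imwrite("pics/w8z.png",cv2.resize(im,None,fx=1.5,fy=1.5,interpolation=cv2.INTER_CUBIC))
s=camera("side");cv2.imwrite("pics/s8z.png",cv2.resize(s[240:310,50:140],None,fx=8,fy=8,interpolation=cv2.INTER_CUBIC))
t=camera("top");cv2.imwrite("pics/t8z.png",cv2.resize(t[120:200,65:165],None,fx=7,fy=7,interpolation=cv2.INTER_CUBIC))
E
```

```text
15.7 [0.61150049 0.26822031 0.03069672] [ 7.64730236e-01  6.44349511e-01 -9.89543955e-04 -6.28087998e-04] [-10.59556514   1.23069628   2.74912851] [-0.08771368  1.96458757 -0.25333123] 0.45074715750238853
15.75 [0.61149357 0.26822877 0.03068961] [ 7.64730903e-01  6.44348687e-01 -9.90274696e-04 -6.59577962e-04] [-9.39630824  0.15178217  3.03772716] [-0.08315839  2.01008619 -0.21556299] 0.45377538571920784
15.8 [0.61150518 0.26823071 0.03069653] [ 7.64742325e-01  6.44335148e-01 -9.87579582e-04 -6.47595037e-04] [-10.09182769  -0.41148915   3.38784427] [-0.07417534  1.93079932 -0.27734176] 0.4557027471613912
```

View pics/s8z.png

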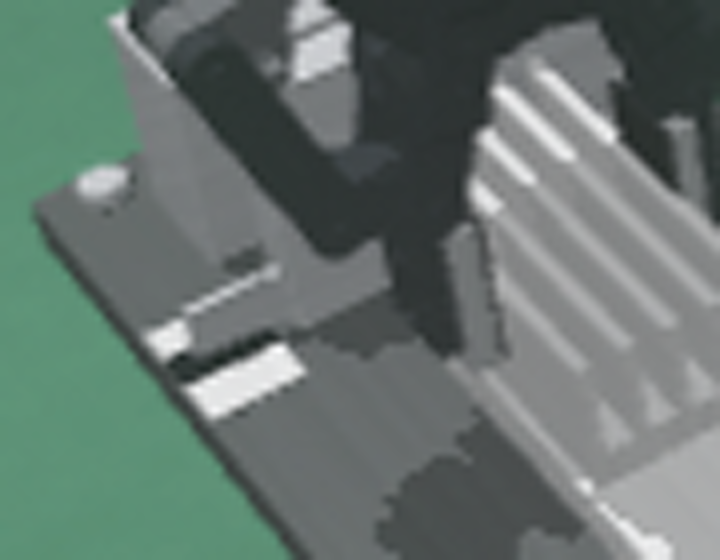

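View pics/t8z.png

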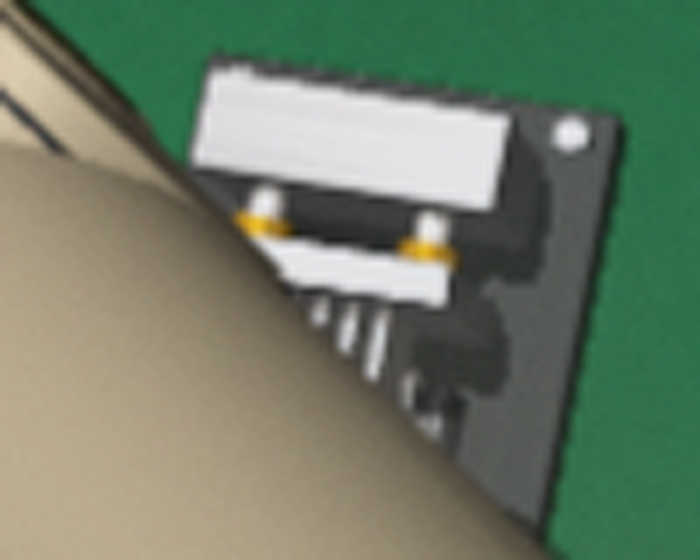

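View pics/w8z.png

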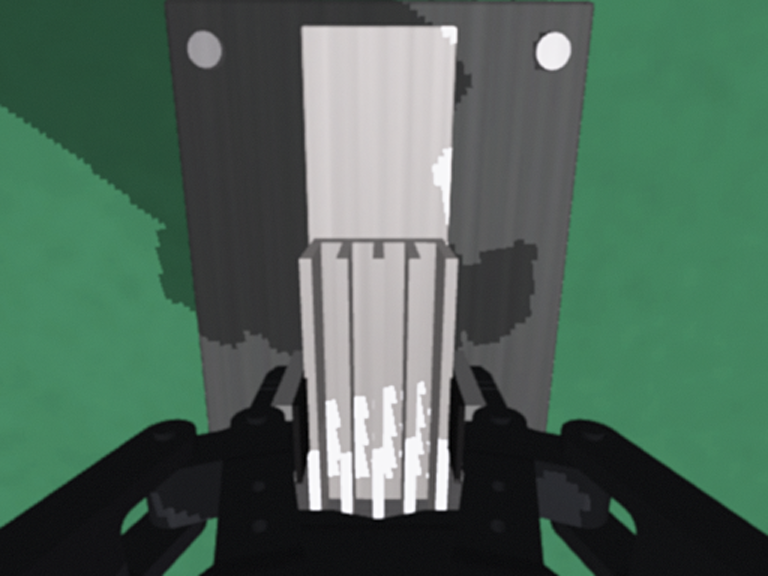

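The force is steady at about 10 N, the fence is back about 8.5 mm by image, the pointer is between the white marks, and the sink is centred and square. Handing in.

```bash
python3 -c "
from h import *
print(manip.hand_in())
o=readout.get_obs();print(o['clock'],o['ft_force'],o['position'])"
```

```text
the job is handed in; nothing more can be done
None
the job is handed in; nothing more can be done
```

I pulled the drawer open about 140 mm and took out the heat sink. It is now laid fins up and centred on the jig bed, pressed against the sprung fence and still held at a 70 N grip. I handed the job in at about 16 s of the 61 s allowed; the hand-in reports no verdict.

What the last checks showed:
- **Push force:** the wrist read 9.4 to 10.6 N, and the tool was at rest.
- **Fence travel:** it had moved back about 8.5 mm in the top image, a little less than the force suggests. The pointer was over the band.
- **Alignment:** the sink was centred on the bed to within about 1 mm and looked parallel to it.
- **Height:** the tool height put the underside within about 1 mm of the bed, and the wrist's upward reading suggests it rests on it. I did not measure this directly.
- **Fence contact:** I saw no sign of the gripper touching the fence, but the arm hid part of it in the top and side views, so that was not fully confirmed.
- **Other objects:** I kept the arm clear of the jar, tray and screwdriver, and they had not moved in the last full views, taken just before I lowered the sink onto the bed.

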